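# Check under the spice jars and weed out the crossed one

## Task

Two identical red-capped spice jars stand on the wooden rack, and one of them has a black cross on its underside, marking it for washing. Tip each jar away from you onto its back, so that it lies in its cradle of ribs on the rack with its underside facing you, and do this with both before lifting either away; then put the jar with the cross into the mixing bowl and leave the unmarked one lying in its cradle.

Things in the scene. Friction and masses are not known exactly. Their poses are not given: they have to be found in the camera images.
- cross_jar: Red-capped round spice jar, 42 mm across (cap, the upper 21 mm: 45 mm), 106 mm tall, 0.11 kg, with a black cross 34 mm wide on its underside; otherwise identical to plain_jar. Which place it stands in varies. Origin: centre of underside; z along its axis to the cap. Starts upright.
- plain_jar: The other red-capped jar: same size, look, origin and axes, bare underside. Either jar, pushed squarely near its cap along the rack's +x (two fingers parted about 20 mm keep it straight), topples after about 40 mm of push and lies in its cradle, axis along x, 34 mm above the worktop, from about x -37 to 69 mm on the rack.
- cross_jar_middle (a point): Point on the axis of cross_jar, 53 mm from its underside (mid-height).
- rack: Fixed wooden board 180x180x8 mm. Origin: centre of underside; x away from the robot, y left (turned up to 14 deg). Jars stand on it at x -55, y +-55 mm. Behind each, two ribs 32 mm apart (8 wide, tops 16 mm above the worktop) from x -26 to 44, then a V for the cap, 45 deg cheeks up to 37 mm high, y +-41 from its centre, x 46 to 78; stop bar x 82. Beside the ribs fingers reach down to the board.
- bowl: Loose translucent grey mixing bowl, 250 mm across the rim, 106 mm high, empty. Origin: centre of its underside.
Not all that is in view belongs to the job. Leave any blue or orange look-alike of the plain_jar alone.

How it is judged (in metres and radians):
On the way:
1. both jars lie at rest on the rack's ribs, undersides towards the robot (angle between cross_jar's own z axis and vertical between 1.35 and 1.8 rad and angle between the z axis of each of cross_jar, plain_jar and the x axis of rack, either way round below 0.3 rad and x of each of cross_jar, plain_jar in the frame of rack below 0 m and height (world z) of each of cross_jar, plain_jar below 0.05 m and linear speed of each of cross_jar, plain_jar below 0.05 m/s and contact force between each of cross_jar, plain_jar and rack above 0.2 N and angle between plain_jar's own z axis and vertical between 1.35 and 1.8 rad), for 0.2 s.
At the end, for the whole second after the job is handed in: The crossed jar rests in the bowl, any way up (its middle within 85 mm of the bowl's axis, below 95 mm); the bowl is upright (10 degrees); the unmarked jar lies at rest on the rack along its ribs (17 degrees), underside on the near half, towards the robot (horizontal distance between cross_jar_middle and bowl below 0.085 m and height (world z) of cross_jar_middle below 0.095 m and contact force between cross_jar and bowl above 0.2 N and linear speed of each of cross_jar, plain_jar below 0.05 m/s and angle between bowl's own z axis and vertical below 0.17 rad and angle between plain_jar's own z axis and vertical between 1.35 and 1.8 rad and angle between the z axis of plain_jar and the x axis of rack, either way round below 0.3 rad and x of plain_jar in the frame of rack below 0 m and height (world z) of plain_jar below 0.05 m and contact force between plain_jar and rack above 0.2 N); the robot touches nothing.
It fails at once if the unmarked jar is put into the bowl (contact force between plain_jar and bowl above 0.2 N).
It also fails if it takes over 51 s, if anything falls off the work surface, if the arm or the gripper's body presses on something with over 40 N, if the wrist force passes 120 N, or if a joint passes its speed limit or range.

## Robot

A 6-joint arm with a two-finger parallel gripper is mounted at the origin on a cart in front of the work surface, level with it; the furniture and walls round the work are solid. World frame = base frame: x ahead of the robot, y to its left, z up, the work surface at z = 0. Lengths are in mm, angles in rad, forces in N, time in s.
With the tool pointing down it reaches from about 225 to 725 mm from the base axis. Payload 3.1 kg.
Tool frame: the origin (TCP) lies on the centre line of the jaws, within the pads' length; the fingertips stand 25 mm ahead of it and the grasp point (between the pads) lies 6 mm ahead of it (bot.nose_length is the distance from the TCP to the fingertips, in mm); z points along the fingers, y is the line along which they close (so a half turn about z gives the same grasp; the last joint's range is limited). The gripper opens to 85 mm and grips with 20 to 120 N. Pads are 22 mm wide; open, the fingers measure 114 mm over their backs; the gripper's body (76 mm by 85 mm) begins 54 mm behind the grasp point. The pads swing forward as they close: fully open they stand 13 mm farther back than shut.
Start: joints at [-1.373, 0.048, 0.099, 1.622, 0, 1.443], TCP at [168.02, -497.38, 256.312] pointing down, gripper open.
Joint ranges: [-2.91, 2.91], [-0.99, 1.94], [-1.21, 1.42], [-2.12, 2.29], [-1.49, 1.47], [-3.14, 3.14]. Speed limits (rad/s): [2.79, 2.79, 3.14, 3.14, 3.14, 3.14].

## Interface

Orientations are given as a rotation vector (axis times angle).
In Python, from workcell import readout, imaging, order, spotter, bot gives the robot as it stands.
- The arm moves only by the tool apply_moves, never from a script. Its argument "rows" is a list of rows, each a list of 5 numbers: the shift along the tool's x, y, z in mm, then the turn about the tool's z in degrees, then the closure, from -1 (fully open) to 1 (shut). In form: [[dx, dy, dz, turn, claw], ...]. A call has 1 to 12 rows; each row is the pose to reach, as a shift and turn from the pose commanded when the call began, along the tool's axes at that moment; what a row does not reach only later rows make up. A row lasts 1/8 s, in which the tool goes at most 62.5 mm and 10.7 degrees, less where a joint would pass 70% of its speed; a pose out of reach is approached as far as the arm can. A call with a gripper value outside its range is refused whole. The fingers move at their own pace and stop on an object; the grip force is fixed at half the most. Time passes only in rows, so rows that repeat a pose let the fingers close. It gives the time, the measured TCP pose, the force, the opening and the grip force at its end, in the units of the state.
- readout.read_state(): the state, without advancing time (a new reading comes with each control period).
- imaging.capture(name): name is "side" or "top" or "wrist"; returns a dict with "img" (400x640x3 uint8, red, green, blue), "camera_matrix" (3x3 intrinsics, pixels), "k1" (the pictures are not rectified: a ray, as slopes to the right and down, at radius r is drawn at 1 + k1 r^2 times it, then the intrinsics apply), "cam_to_world" (4x4, takes a point from camera to world coordinates); the wrist camera has in their place "tool_from_camera" (4x4, takes a point from camera to tool coordinates, whose origin is the TCP and whose axes are the flange's). Camera axes: x right, y down, z forward; pixel columns grow to the right and rows downward; lengths in mm; the calibration is good to about 2 mm. A picture is of the moment at which its call begins: read the wrist's pose just before it. There is no depth.
- order.hand_in(): hands the job in; it is judged then, once.
Trained networks look in a picture, given as the dict that the camera call returned (one of the last four; its "shot" number tells which), for a name from the list of things; names that differ only in an ending like _2 or _b are one class to them, and where a whole thing is asked for, a point or a joint stands for the part that bears it (a point fixed in the world has none). Each returns a list of dicts, best first, with "p" (0 to 1); they miss things now and then, are a little off and sometimes report something else, mostly with a low value. They report only what shows in the picture. A call takes as long as a camera call. They do not tell look-alikes from the thing itself.
- spotter.search_frame(picture, name): "bbox" ([left, top, right, bottom] as shares, 0 to 1, of the picture: columns of its width, rows of its height, round what is visible of it).
- spotter.cut_out(picture, name): "pixels" (400x640 bool, what is visible of it) and "bbox" ([left, top, right, bottom] as shares, 0 to 1, of the picture: columns of its width, rows of its height, round what is visible of it).
- spotter.mark_of(picture, name): "xy" ([column, row] as shares, 0 to 1, of the picture: columns of its width, rows of its height: a listed point, or the origin of a listed thing).
The state is a dict: "clock": time; "joints": joint angles; "dq": joint speeds; "joint_efforts": joint torques, N m; "position": TCP position; "eef_rot": TCP orientation; "wrist_force": force on the tool from outside, world axes, zero at the start; "wrist_torque": the same for the moment, N m; "grip_width": finger opening in mm; "grasp_force": force on a finger pad.
Only numpy, scipy, OpenCV 4.12 (cv2) and the standard library are available. Lean on these libraries where they do the work, as an engineer would, in place of code of your own. Each camera call takes 0.05 s, during which the arm holds its last target. There are 200 camera calls.

## Working session

There is one attempt and no reset: what is moved stays moved. The work goes in short steps, Python scripts to look and compute and a tool call to move; the robot and the scene stay as the last step left them, time stands still between calls to the robot, and variables do not carry over. Pictures are saved under pics/ and viewed, at most 10 in all, crops included, and the job is handed in when it is done.

Besides the shell and the picture viewer there is one more tool, called after "Emit:" by a JSON object that holds its "method" and its "body", one argument or row to a line. apply_moves: Moves the arm, as the interface text tells. Its arguments: {"type":"object","properties":{"rows":{"type":"array","items":{"type":"array","items":{"type":"number"}}}},"required":["rows"]}

```bash
mkdir -p pics; cat > h.py <<'E'
import numpy as np,cv2
from workcell import readout,imaging,order,spotter,bot
from scipy.spatial.transform import Rotation as R
def save(p,n): cv2.imwrite('pics/'+n,cv2.cvtColor(p['img'],cv2.COLOR_RGB2BGR))
def c2w(p,st=None):
    if 'cam_to_world' in p: return np.array(p['cam_to_world'])
    T=np.eye(4);T[:3,:3]=R.from_rotvec(st['eef_rot']).as_matrix();T[:3,3]=st['position']
    return T@np.array(p['tool_from_camera'])
def hit(p,uv,z,st=None):
    K=np.array(p['camera_matrix']);k=p['k1']
    d=np.array([(uv[0]-K[0,2])/K[0,0],(uv[1]-K[1,2])/K[1,1]]);s=d.copy()
    for _ in range(20): s=d/(1+k*(s@s))
    T=c2w(p,st);r=T[:3,:3]@np.array([s[0],s[1],1]);o=T[:3,3]
    return o+r*(z-o[2])/r[2]
def proj(p,X,st=None):
    K=np.array(p['camera_matrix']);T=np.linalg.inv(c2w(p,st));X=np.atleast_2d(X)@T[:3,:3].T+T[:3,3]
    s=X[:,:2]/X[:,2:];s=s*(1+p['k1']*(s**2).sum(1))[:,None]
    return s*[K[0,0],K[1,1]]+K[:2,2]
E
python3 - <<'E'
from h import *
st=readout.read_state();print(st['position'],st['eef_rot'],st['clock'])
a=imaging.capture('top');b=imaging.capture('side')
save(a,'top0.png');save(b,'side0.png')
for p in (a,b):
  print(c2w(p).round(2).tolist())
  for n in ('plain_jar','cross_jar','bowl','rack'):
    for d in spotter.mark_of(p,n): print(n,'mark',np.round(np.array(d['xy'])*[640,400]),round(d['p'],2), hit(p,np.array(d['xy'])*[640,400],8 if 'jar' in n else 0).round())
E
```

```text
[ 167.89389997 -496.8307415   255.12132672] [-3.09767827e+00 -5.09073902e-01  1.64019567e-04] 0.0
[[0.02, -1.0, 0.07, 436.56], [-1.0, -0.03, -0.02, -15.37], [0.02, -0.07, -1.0, 1103.01], [0.0, 0.0, 0.0, 1.0]]
plain_jar mark [288. 235.] 0.69 [415.  68.   8.]
plain_jar mark [320. 196.] 0.66 [529. -20.   8.]
plain_jar mark [311. 221.] 0.62 [455.   5.   8.]
plain_jar mark [319. 167.] 0.59 [612. -14.   8.]
plain_jar mark [229. 195.] 0.57 [525. 242.   8.]
cross_jar mark [271. 197.] 0.75 [523. 121.   8.]
bowl mark [397. 191.] 0.72 [ 548. -242.    0.]
rack mark [248. 180.] 0.91 [569. 190.   0.]
[[-1.0, -0.06, 0.08, 420.9], [-0.1, 0.76, -0.65, 703.19], [-0.02, -0.65, -0.76, 933.93], [0.0, 0.0, 0.0, 1.0]]
plain_jar mark [294. 324.] 0.98 [518. 241.   8.]
plain_jar mark [300. 222.] 0.96 [533. -15.   8.]
plain_jar mark [329. 235.] 0.88 [463.  17.   8.]
plain_jar mark [352. 259.] 0.86 [409.  78.   8.]
plain_jar mark [266. 223.] 0.61 [613.  -5.   8.]
plain_jar mark [306. 155.] 0.5 [ 542. -234.    8.]
cross_jar mark [298. 274.] 0.71 [522. 127.   8.]
bowl mark [308. 154.] 0.84 [ 538. -249.    0.]
rack mark [270. 299.] 0.67 [574. 187.   0.]
```

View pics/top0.png

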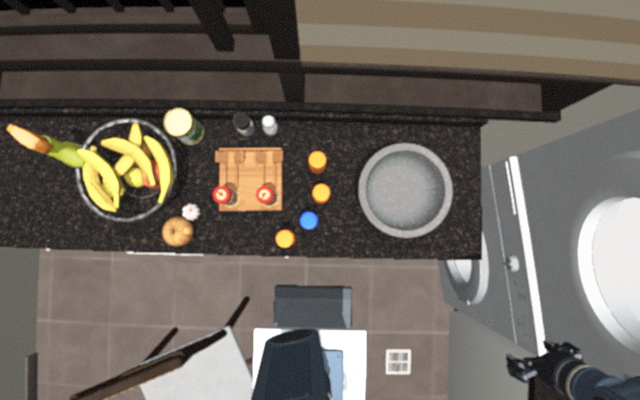

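View pics/side0.png

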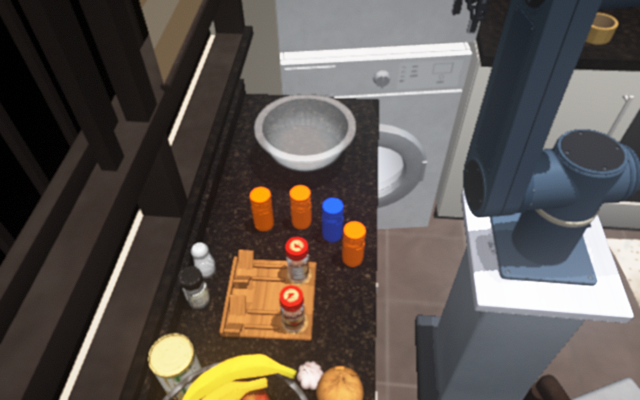

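The top view shows the red jars at px (222,195) and (265,195) on the rack, the bowl at (405,190), and orange and blue decoys at (285–320, 160–240). I'll refine the poses next.

```bash
python3 - <<'E'
from h import *
a=imaging.capture('top');st=readout.read_state();w=imaging.capture('wrist')
print(R.from_rotvec(st['eef_rot']).as_matrix().round(3).tolist(),np.array(w['tool_from_camera']).round(2).tolist(),w['camera_matrix'])
im=a['img'].astype(int);m=((im[...,0]>140)&(im[...,1]<70)&(im[...,2]<70)).astype(np.uint8)
m[:150]=0;m=cv2.morphologyEx(m,cv2.MORPH_CLOSE,np.ones((5,5)))
n,l,s,c=cv2.connectedComponentsWithStats(m)
for i in range(1,n):
  if s[i,4]>40: print(s[i],c[i], hit(a,s[i,:2]+s[i,2:4]/2-.5,112).round(1))
d=spotter.cut_out(a,'rack')[0];q=d['pixels'].astype(np.uint8)
r=cv2.minAreaRect(cv2.findNonZero(q));print(r);b=cv2.boxPoints(r)
for v in b: print(v,hit(a,v,8).round(1))
d=spotter.cut_out(a,'bowl')[0];e=np.array(d['bbox'])*[640,400,640,400];print(e,hit(a,(e[:2]+e[2:])/2,106).round(),hit(a,e[:2],106).round(),hit(a,e[2:],106).round())
E
```

```text
[[0.947, 0.32, 0.0], [0.32, -0.947, 0.0], [0.0, 0.0, -1.0]] [[0.0, -0.95, -0.32, 81.26], [1.0, 0.0, 0.0, -0.5], [0.0, -0.32, 0.95, -117.41], [0.0, 0.0, 0.0, 1.0]] [[286.35615338   0.         319.57622306]
 [  0.         286.35615338 193.24209868]
 [  0.           0.           1.        ]]
((248.5, 178.99998474121094), (66.99998474121094, 61.99999237060547), -0.0)
[215.      209.99998] [480.8 279.9   8. ]
[215.      147.99998] [660.3 288.3   8. ]
[282.      147.99998] [665.   94.1   8. ]
[282.      209.99998] [485.7  88.2   8. ]
[356.928 141.68  450.88  236.52 ] [ 544. -239.  106.] [ 667. -113.  106.] [ 422. -366.  106.]
```

Emit:
{"method": "apply_moves", "body": {
  "rows": [
    [40,-52,0,-10,-1],
    [80,-104,0,-20,-1],
    [120,-156,0,-30,-1],
    [160,-208,0,-40,-1],
    [200,-260,0,-50,-1],
    [240,-312,0,-60,-1],
    [280,-364,0,-70,-1],
    [320,-416,0,-80,-1],
    [360,-468,0,-90,-1],
    [400,-520,0,-100,-1],
    [436,-567,0,-110,-1],
    [436,-567,0,-120,-1]
  ]
}}

```text
clock: 2.2
position: [399.8, 182.4, 256.1]
eef_rot: [1.094, 2.945, 0.001]
wrist_force: [0.6, -0.5, 0.1]
grip_width: 85.5
grasp_force: 0.0
```

Emit:
{"method": "apply_moves", "body": {
  "rows": [
    [0,0,0,-10,0.2],
    [0,0,0,-20,0.5],
    [0,0,0,-30,0.5],
    [0,0,0,-41,0.5],
    [0,0,0,-41,0.5]
  ]
}}

```text
clock: 2.82
position: [399.6, 179.4, 256.4]
eef_rot: [0.012, 3.141, 0.0]
wrist_force: [-0.4, -0.6, 0.7]
grip_width: 21.6
grasp_force: 0.0
```

```bash
python3 - <<'E'
from h import *
st=readout.read_state();w=imaging.capture('wrist');save(w,'w1.png')
print(st['clock'],st['position'],R.from_rotvec(st['eef_rot']).as_matrix().round(3).tolist(),st['grip_width'],st['joints'])
for n in('plain_jar','cross_jar','rack'):
  for d in spotter.mark_of(w,n): u=np.array(d['xy'])*[640,400];print(n,d['p'],u.round(),hit(w,u,8 if 'jar' in n else 0,st).round())
np.save('w1.npy',w['img'])
E
```

```text
2.825 [399.61489684 179.37160141 256.4085411 ] [[-1.0, 0.008, 0.0], [0.008, 1.0, 0.0], [-0.0, 0.0, -1.0]] 21.554373809117717 [ 2.68578143e-01 -1.77868618e-01 -1.15158049e-01  1.63326918e+00
 -3.98351205e-06  2.76252756e-01]
plain_jar 0.96 [362. 245.] [518. 240.   8.]
plain_jar 0.83 [188. 254.] [533. -12.   8.]
plain_jar 0.75 [201. 205.] [455.  17.   8.]
plain_jar 0.57 [236. 169.] [405.  70.   8.]
plain_jar 0.48 [201. 299.] [612.  -4.   8.]
cross_jar 0.64 [284. 245.] [518. 128.   8.]
```

View pics/w1.png

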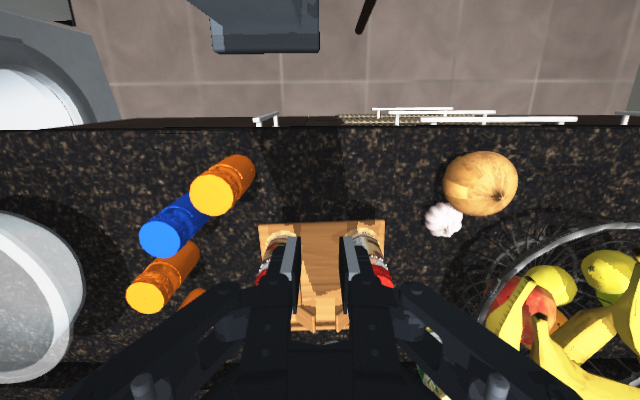

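The wrist view shows the rack's near edge from px (258,225) to (384,221), with the jars at (284,245) and (362,245).

```bash
python3 - <<'E'
from h import *
st=readout.read_state();w=imaging.capture('wrist')
A=hit(w,(258.5,225.5),8,st);B=hit(w,(384,220.5),8,st);d=B-A;print(A,B,np.hypot(*d[:2]),np.degrees(np.arctan2(-d[0],d[1])))
hs=cv2.cvtColor(w['img'],cv2.COLOR_RGB2HSV)
m=(((hs[...,0]>8)&(hs[...,0]<22)&(hs[...,1]>80)&(hs[...,2]>120))).astype(np.uint8)
P=[]
for u in range(264,380,4):
  c=m[205:240,u];i=np.flatnonzero(c)
  if len(i): P.append(hit(w,(u,205+i[0]-.5),8,st))
P=np.array(P);f=np.polyfit(P[:,1],P[:,0],1);r=P[:,0]-np.polyval(f,P[:,1]);g=abs(r)<3;f=np.polyfit(P[g,1],P[g,0],1);print(f,np.degrees(np.arctan(-f[0])),r.round(1))
E
```

```text
[486.91117979  93.66390646   8.        ] [480.39778784 269.06191298   8.        ] 175.51890202246082 2.126697301009434
[-2.42852042e-02  4.87253228e+02] 1.391166260918415 [-1.2 -1.  -0.8 -0.6 -0.4 -0.3  1.4  0.1  3.3  0.5  0.6  0.8 -0.5 -0.3
 -0.2  0.   0.2  0.4 -1.  -0.8 -0.6  1.1 -0.2 -0.   0.1  0.3  0.5  0.7
 -2.2]
```

Emit:
{"method": "apply_moves", "body": {
  "rows": [
    [-30,30,0,-2.2,0.5],
    [-62,58,0,-2.2,0.5],
    [-62,58,50,-2.2,0.5],
    [-62,58,100,-2.2,0.5],
    [-62,58,146,-2.2,0.5],
    [-62,58,146,-2.2,0.5]
  ]
}}

```text
clock: 3.82
position: [458.0, 235.6, 105.4]
eef_rot: [0.05, -3.131, 0.006]
wrist_force: [-0.3, -0.4, 0.5]
grip_width: 21.1
grasp_force: 0.0
```

Emit:
{"method": "apply_moves", "body": {
  "rows": [
    [-12,0,0,0,0.5],
    [-21,0,0,0,0.5],
    [-29,0,0,0,0.5],
    [-37,0,0,0,0.5],
    [-45,0,0,0,0.5],
    [-53,0,0,0,0.5],
    [-61,0,0,0,0.5],
    [-68,0,0,0,0.5],
    [-72,0,0,0,0.5],
    [-72,0,0,0,0.5],
    [-72,0,0,0,0.5],
    [-72,0,0,0,0.5]
  ]
}}

```text
clock: 5.32
position: [533.7, 239.3, 110.3]
eef_rot: [0.051, -3.141, 0.0]
wrist_force: [0.2, -1.3, 0.1]
grip_width: 21.4
grasp_force: 0.0
```

```bash
python3 - <<'E'
from h import *
st=readout.read_state();print(st['position'],st['wrist_force'],st['grip_width'],st['eef_rot'])
a=imaging.capture('top');b=imaging.capture('side')
v=np.hstack([cv2.resize(a['img'][120:240,170:330],None,fx=2.5,fy=2.5),cv2.resize(b['img'][210:360,200:360],(400,300))])
cv2.imwrite('pics/a2.png',v[:,:,::-1])
E
```

```text
[533.67464188 239.34412151 110.32988755] [ 0.2127851  -1.34974105  0.07831944] 21.351238691329765 [ 5.13654203e-02 -3.14103645e+00  1.08105064e-05]
```

View pics/a2.png

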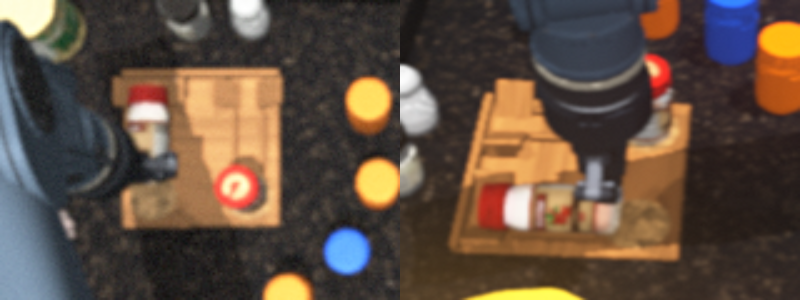

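The left jar now lies in its cradle, cap in the V. The right one is next.

Emit:
{"method": "apply_moves", "body": {
  "rows": [
    [40,0,0,0,0.5],
    [75,0,0,0,0.5],
    [75,-55,0,0,0.5],
    [75,-111,0,0,0.5],
    [75,-111,0,0,0.5],
    [75,-111,0,0,0.5]
  ]
}}

```text
clock: 6.18
position: [462.7, 126.1, 110.5]
eef_rot: [-0.05, 3.141, 0.001]
wrist_force: [-0.1, -0.5, 0.6]
grip_width: 21.6
grasp_force: 0.0
```

Emit:
{"method": "apply_moves", "body": {
  "rows": [
    [-12,0,0,0,0.5],
    [-21,0,0,0,0.5],
    [-29,0,0,0,0.5],
    [-37,0,0,0,0.5],
    [-45,0,0,0,0.5],
    [-53,0,0,0,0.5],
    [-61,0,0,0,0.5],
    [-69,0,0,0,0.5],
    [-75,0,0,0,0.5],
    [-75,0,0,0,0.5],
    [-75,0,0,0,0.5],
    [-75,0,0,0,0.5]
  ]
}}

```text
clock: 7.68
position: [537.3, 128.4, 110.3]
eef_rot: [0.051, -3.141, -0.0]
wrist_force: [-0.1, 0.7, 0.1]
grip_width: 21.7
grasp_force: 0.0
```

Emit:
{"method": "apply_moves", "body": {
  "rows": [
    [20,0,-30,0,0.5],
    [40,-20,-60,0,0.5],
    [75,-60,-90,0,0.5],
    [100,-95,-90,0,0.5],
    [121,-124,-90,0,0.5],
    [121,-124,-90,0,0.5],
    [121,-124,-90,0,0.5]
  ]
}}

```text
clock: 8.55
position: [420.8, 0.7, 200.5]
eef_rot: [-0.051, 3.14, 0.001]
wrist_force: [-0.5, 0.3, -0.4]
grip_width: 21.4
grasp_force: 0.0
```

```bash
python3 - <<'E'
from h import *
st=readout.read_state();w=imaging.capture('wrist');a=imaging.capture('top')
print(st['position'])
q=proj(w,[[537,238,34],[538,128,34]],st).round();print(q)
v=np.hstack([w['img'][180:400,340:640],a['img'][130:230,190:310].repeat(2,0)[:220].repeat(2,1)[:200*1] if 0 else cv2.resize(a['img'][130:230,190:310],(264,220))])
v=cv2.resize(v,None,fx=1.4,fy=1.4,interpolation=cv2.INTER_CUBIC);print(v.shape)
cv2.imwrite('pics/a3.png',v[:,:,::-1])
for n in('plain_jar','cross_jar'):
  for d in spotter.mark_of(w,n): u=np.array(d['xy'])*[640,400];print(n,d['p'],u.round(),hit(w,u,34,st).round())
E
```

```text
[420.82509531   0.71486837 200.45278729]
[[517. 283.]
 [424. 281.]]
(308, 790, 3)
plain_jar 0.97 [329. 202.] [443.  12.  34.]
plain_jar 0.94 [301. 258.] [511. -17.  34.]
plain_jar 0.88 [519. 280.] [533. 240.  34.]
plain_jar 0.88 [381. 160.] [397.  63.  34.]
plain_jar 0.57 [305. 311.] [585. -11.  34.]
cross_jar 0.95 [421. 279.] [535. 124.  34.]
```

View pics/a3.png

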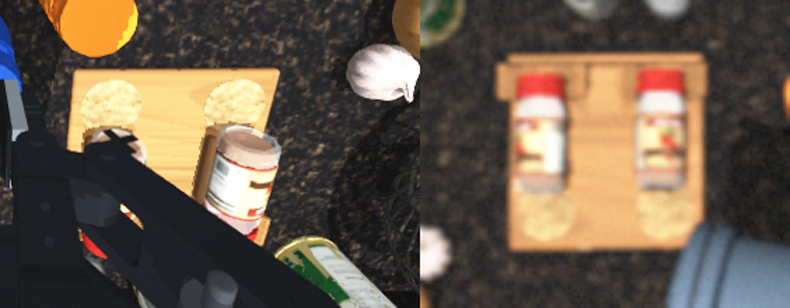

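The wrist crop shows the near-right jar's underside with a black cross at about (120,140). The left jar's underside at (245,140) is bare, and the top view shows both jars in their cradles. I'll grasp the right jar.

Emit:
{"method": "apply_moves", "body": {
  "rows": [
    [-45,32,0,0,-1],
    [-90,64,0,0,-1],
    [-130,93,0,0,-1],
    [-169,121,0,0,-1],
    [-169,121,45,0,-1],
    [-169,121,90,0,-1],
    [-169,121,125,0,-1],
    [-169,121,150,0,-1],
    [-169,121,160,0,-1],
    [-169,121,160,0,-1],
    [-169,121,160,0,-1]
  ]
}}

```text
clock: 10.12
position: [586.8, 127.3, 41.9]
eef_rot: [-0.052, 3.138, 0.0]
wrist_force: [0.3, 0.0, -0.4]
grip_width: 85.4
grasp_force: 0.0
```

Emit:
{"method": "apply_moves", "body": {
  "rows": [
    [0,0,0,0,0.0],
    [0,0,0,0,0.3],
    [0,0,0,0,0.6],
    [0,0,0,0,0.6],
    [0,0,0,0,0.6],
    [0,0,0,0,0.6]
  ]
}}

```text
clock: 10.88
position: [586.5, 128.8, 42.1]
eef_rot: [-0.053, 3.138, 0.006]
wrist_force: [-0.1, 4.6, 5.2]
grip_width: 42.4
grasp_force: 60.8
```

Emit:
{"method": "apply_moves", "body": {
  "rows": [
    [0,0,-25,0,0.6],
    [0,0,-70,0,0.6],
    [0,0,-120,0,0.6],
    [0,0,-170,0,0.6],
    [8,-50,-175,0,0.6],
    [16,-100,-175,0,0.6],
    [24,-155,-175,0,0.6],
    [32,-210,-175,0,0.6],
    [40,-265,-175,0,0.6],
    [48,-320,-175,0,0.6],
    [54,-355,-175,0,0.6],
    [54,-370,-175,0,0.6]
  ]
}}

```text
clock: 12.38
position: [542.5, -246.9, 214.4]
eef_rot: [0.046, -3.139, 0.0]
wrist_force: [0.1, 0.2, -1.1]
grip_width: 42.3
grasp_force: 61.3
```

```bash
python3 - <<'E'
from h import *
imaging.capture('top');imaging.capture('top');imaging.capture('top')
st=readout.read_state();a=imaging.capture('top');b=imaging.capture('side')
print(st['position'],st['grip_width'],st['eef_rot'])
print(proj(a,[st['position']]))
v=np.hstack([cv2.resize(a['img'][120:260,190:470],(400,200)),cv2.resize(b['img'][80:330,200:400],(400,500))[:200]]) if 0 else np.vstack([cv2.resize(a['img'][120:260,190:470],(560,280)),cv2.resize(b['img'][80:230,160:440],(560,300))])
cv2.imwrite('pics/a4.png',v[:,:,::-1])
E
```

```text
[ 543.4917214  -244.42827983  214.70298944] 42.57334108074561 [ 5.02526874e-02 -3.14013400e+00 -1.57742889e-03]
[[416.43703423 184.81018256]]
```

View pics/a4.png

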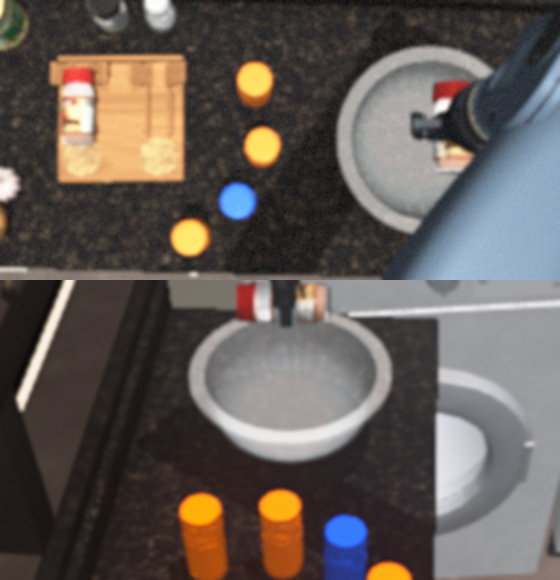

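The jar is held over the bowl, and the plain jar lies undisturbed. Lowering it now.

Emit:
{"method": "apply_moves", "body": {
  "rows": [
    [0,4,40,0,0.6],
    [0,4,80,0,0.6],
    [0,4,115,0,0.6],
    [0,4,130,0,0.6],
    [0,4,140,0,0.6],
    [0,4,148,0,0.6],
    [0,4,152,0,0.6],
    [0,4,152,0,0.6]
  ]
}}

```text
clock: 13.62
position: [543.8, -240.9, 63.8]
eef_rot: [-0.051, 3.14, -0.001]
wrist_force: [-0.1, -0.3, -0.8]
grip_width: 42.6
grasp_force: 61.3
```

Emit:
{"method": "apply_moves", "body": {
  "rows": [
    [0,0,5,0,0.6],
    [0,0,9,0,0.6],
    [0,0,13,0,0.6],
    [0,0,13,0,0.6]
  ]
}}

```text
clock: 14.12
position: [542.8, -240.9, 50.3]
eef_rot: [0.05, -3.14, 0.001]
wrist_force: [-2.3, -0.2, 1.3]
grip_width: 42.7
grasp_force: 61.6
```

Emit:
{"method": "apply_moves", "body": {
  "rows": [
    [0,0,0,0,0.2],
    [0,0,0,0,-0.2],
    [0,0,0,0,-0.3],
    [0,0,0,0,-0.3],
    [0,0,-20,0,-0.3],
    [0,0,-50,0,-0.3],
    [0,0,-90,0,-0.3],
    [0,0,-140,0,-0.3],
    [0,0,-190,0,-0.3],
    [0,0,-190,0,-0.3],
    [60,0,-190,0,-0.3],
    [110,60,-190,0,-0.3]
  ]
}}

```text
clock: 15.62
position: [440.5, -197.0, 238.3]
eef_rot: [0.045, -3.139, -0.002]
wrist_force: [-0.5, 0.9, 1.5]
grip_width: 55.6
grasp_force: 0.0
```

Emit:
{"method": "apply_moves", "body": {
  "rows": [
    [30,60,0,0,-0.3],
    [30,110,0,0,-0.3],
    [30,150,0,0,-0.3],
    [30,150,0,0,-0.3]
  ]
}}

```text
clock: 16.12
position: [406.5, -44.7, 239.5]
eef_rot: [0.058, -3.14, -0.001]
wrist_force: [0.1, -0.0, 1.0]
grip_width: 55.5
grasp_force: 0.0
```

```bash
python3 - <<'E'
from h import *
st=readout.read_state();a=imaging.capture('top');b=imaging.capture('side')
print(st['clock'],st['position'],st['wrist_force'],st['grip_width'])
v=np.vstack([cv2.resize(a['img'][120:260,190:470],(560,280)),cv2.resize(b['img'][80:230,160:440],(560,300))])
cv2.imwrite('pics/a5.png',v[:,:,::-1])
E
```

```text
16.125 [406.52761699 -44.66114169 239.52437684] [ 0.05991988 -0.00816231  0.99983459] 55.48629353281369
```

View pics/a5.png

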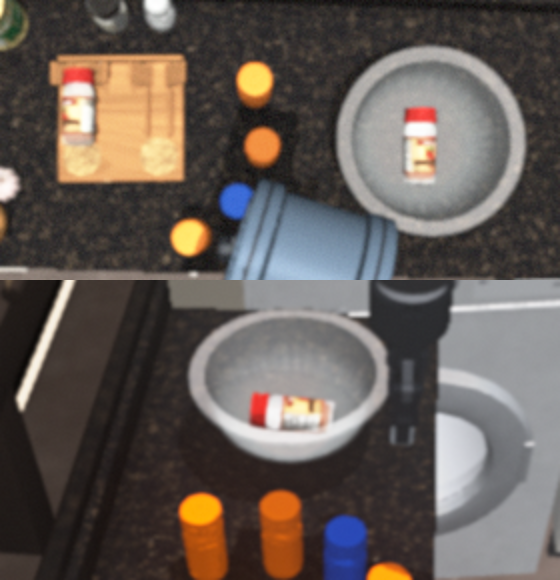

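The marked jar rests in the upright bowl, the plain jar lies in its cradle, and the arm is clear of everything.

```bash
python3 -c "
from workcell import order;print(order.hand_in())"
```

```text
the job is handed in; nothing more can be done
None
```

I tipped both jars into their cradles, put the one with the cross in the mixing bowl, left the unmarked one lying on the rack, and handed the job in at about 16 s; no verdict came back.

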